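# Sift the levelling nuts out of the bottle caps

### The arm

A 6-joint arm with a two-finger parallel gripper is mounted at the origin on the work surface. World frame = base frame: x ahead of the robot, y to its left, z up, the work surface at z = 0. Lengths are in m, angles in degrees, forces in N, time in s.
With the tool pointing down it reaches from about 0.35 to 0.875 m from the base axis. Payload 4.2 kg.
Tool frame: the origin (TCP) lies on the front face of the gripper's body, between the roots of the fingers; the fingertips stand 70 mm ahead of it and the grasp point (between the pads) lies 51 mm ahead of it; z points along the fingers, y is the line along which they close (so a half turn about z gives the same grasp; the last joint's range is limited). The gripper opens to 87 mm and grips with 3 to 60 N. Pads are 19 mm wide; open, the fingers measure 117 mm over their backs; the gripper's body (75 mm by 190 mm) begins 51 mm behind the grasp point.
Start: joints at [-49.985, 22.042, 0.453, 0, -68.411, -14.817], TCP at [0.266, -0.565, 0.292] pointing down, gripper open.
Joint ranges: [-179.83, 179.83], [-69.29, 118.12], [-61.27, 80.66], [-181.25, 117.63], [-171.15, -9.14], [-177.46, 177.46]. Speed limits (degrees/s): [159.86, 159.86, 180, 180, 180, 180].

### API

Orientations are given as a 3x3 rotation matrix whose columns are the frame's x, y, z axes.
In Python, from station import r gives the robot as it stands.
- The arm moves only by the shell command python3 -m pendant 'ROWS' [OPENING]. ROWS is JSON, a list of rows, each a list of 2 entries, a list of its own where there are three numbers: the shift along the tool's x, y, z in mm, then the turn, a rotation vector about the tool's x, y, z in rad. A call has 1 to 10 rows; each row is the pose to reach, as a shift and turn from the pose commanded when the call began, along the tool's axes at that moment; what a row does not reach only later rows make up. A row lasts 1/10 s, in which the tool goes at most 50 mm and 8.59 degrees, less where a joint would pass 70% of its speed; a pose out of reach is approached as far as the arm can. A call with a gripper value outside its range is refused whole. OPENING is the opening, from 0 (shut) to 1 (fully open), set as the call begins (- or left out, the last holds). The fingers move at their own pace and stop on an object; the grip force is fixed at half the most. Time passes only in rows, so rows that repeat a pose let the fingers close. It gives the time, the measured TCP pose, the force, the opening and the grip force at its end, in the units of the state.
- r.sense(): the state, without advancing time (a new reading comes with each control period).
- r.capture(name): name is "scene" or "top"; returns a dict with "frame" (400x640x3 uint8, red, green, blue), "vertical_fov" (degrees; the focal length in pixels is half the picture's height over the tangent of half this angle, whatever the lens; pixels are square), "cx", "cy" (the principal point, pixels), "distortion" ([k1, k2, p1, p2, k3] as OpenCV has them; the pictures are not rectified), "rvec" (rotation vector, rad) and "tvec" (3), from world to camera coordinates, as OpenCV has them. Camera axes: x right, y down, z forward; pixel columns grow to the right and rows downward; lengths in m; the calibration is good to about 2 mm. A picture is of the moment at which its call begins. There is no depth.
- r.finish_job(): hands the job in; it is judged then, once.
The state is a dict: "time_s": time; "joints": joint angles; "joint_velocities": joint speeds; "effort": joint torques, N m; "tcp_pos": TCP position; "ee_rot": TCP orientation; "wrist_force": force on the tool from outside, world axes, zero at the start; "moment": the same for the moment, N m; "gripper_width": opening from 0.0 (shut) to 1.0 (fully open); "gripper_force": force on a finger pad.
Only numpy, scipy, OpenCV 4.12 (cv2) and the standard library are available. Lean on these libraries where they do the work, as an engineer would, in place of code of your own. Each camera call takes 0.05 s, during which the arm holds its last target. There are 200 camera calls.

### The job

Take the sieve by its black handle, carry it level to the grey pan and lower it gently until it just rests, lightly and squarely, on the pan's sprung rails (their height must be felt for). Holding it there with only light pressure, shake it side to side along the rails until all four steel nuts have dropped into the pan, and only then lift it. Set it gently back square on the middle of the black mat with the three caps still in it and let go; do not touch nuts or caps with the fingers or disturb other things.

Things in the scene. Friction and masses are not known exactly. Their poses are not given: they have to be found in the camera images.
- sieve: open steel sieve, about 0.28 kg. Box 146 x 136 mm (x, y), walls 3 mm thick, 36 mm high. Along each x side an outer flange sticks out 15 mm (to x = +-88 mm), its underside 15 mm above the sieve's bottom. Origin: centre of its underside; z up; same after a half turn. Starts on the mat holding four nuts and three caps
- sieve_floor (a point): middle of the sieve's floor (top of the bars, 5 mm above its underside). Three flat bars run along sieve x, 14 mm wide, at y = -36, 0, +36 mm, with 22 mm open slots between them and beside the walls. Nuts lie on the bars and slide off only if the sieve is jerked along its y at some 0.35 to 0.55 g; carry it smoothly or they drop early
- sieve_grip (a point): centre of the sieve's black grip bar, 100 mm above the sieve's underside; the bar is 84 mm along sieve x, 14 mm wide (y), 22 mm tall; free from above: pinch it firmly across sieve y, above the middle of the load
- pan: fixed grey open pan, 200 x 216 mm (x, y), 42 mm high, walls and floor 4 mm; origin: centre of its underside on the table, z up. Four corner posts carry a steel frame with two level rails along pan y, each 10 mm wide, from x = +-78 to +-88 mm. The sieve hangs between the rails, flanges on them, sieve x along pan x, 5 mm play each side in x
- pan_floor (a point): middle of the pan's inner floor, 4 mm above its underside. The rail tops are 53 to 83 mm above this point: set by hand, not reported, to be felt. The rail frame is sprung: it starts to sink at 2 N, then 1 mm for each 3.5 N, at most 16 mm; over 15 N on it is too much. Cross bars at pan y = +-100 mm stop the sieve some 28 mm either side of the middle
- mat: fixed black rubber mat, 240 x 200 mm (x, y), 6 mm thick, origin at the centre of its underside on the table. The sieve starts on it and must go back to it, sieve x along mat x (either way round)
- nut0: steel hexagon nut, 16 mm across flats, 18.4 mm across corners, 8 mm thick, 12 g. Starts lying flat on one of the sieve's bars. Origin: centre of its underside as built (z along its hole)
- nut1: steel hexagon nut, 16 mm across flats, 18.4 mm across corners, 8 mm thick, 12 g. Starts lying flat on one of the sieve's bars. Origin: centre of its underside as built (z along its hole)
- nut2: steel hexagon nut, 16 mm across flats, 18.4 mm across corners, 8 mm thick, 12 g. Starts lying flat on one of the sieve's bars. Origin: centre of its underside as built (z along its hole)
- nut3: steel hexagon nut, 16 mm across flats, 18.4 mm across corners, 8 mm thick, 12 g. Starts lying flat on one of the sieve's bars. Origin: centre of its underside as built (z along its hole)
- cap0: white plastic bottle cap, round, 34 mm across, 28 mm high, 14 g, starts standing in the sieve; too big for the slots. Origin: centre of its underside as built (z along its axis)
- cap1: white plastic bottle cap, round, 34 mm across, 28 mm high, 14 g, starts standing in the sieve; too big for the slots. Origin: centre of its underside as built (z along its axis)
- cap2: white plastic bottle cap, round, 34 mm across, 28 mm high, 14 g, starts standing in the sieve; too big for the slots. Origin: centre of its underside as built (z along its axis)
- wash_bottle: bystander: white bottle, 64 mm across, 170 mm high
- reagent: bystander: white bottle with red cap, 72 mm across, 130 mm high
- marker: bystander: black marker pen lying down, 14 mm thick, 120 mm long
- tube: bystander: capped sample tube lying down, 80 mm long
Not all that is in view belongs to the job. Leave any green or red look-alike of the sieve alone.

How it is judged:
By the outcome, as a careful person would: the job done as asked, in the order asked, and still so for the second after the job is handed in, with the robot touching nothing.
It also fails if it takes over 72 s, if anything falls off the work surface, if the arm or the gripper's body presses on something with over 40 N, if the wrist force passes 120 N, or if a joint passes its speed limit or range.

## Working session

There is one attempt and no reset: what is moved stays moved. The work goes in short steps, Python scripts to look and compute and a shell command to move; the robot and the scene stay as the last step left them, time stands still between calls to the robot, and variables do not carry over. Pictures are saved under pics/ and viewed, at most 10 in all, crops included, and the job is handed in when it is done.

```bash
ls; mkdir -p pics
cat > h.py <<'E'
import numpy as np, cv2
from station import r
def cam(n):
    c=r.capture(n); f=200/np.tan(np.radians(c["vertical_fov"])/2)
    K=np.array([[f,0,c["cx"]],[0,f,c["cy"]],[0,0,1]]);return c,K
def ray(c,K,px,z):
    R=cv2.Rodrigues(np.array(c["rvec"],float))[0]; t=np.array(c["tvec"],float).ravel()
    u=cv2.undistortPoints(np.array(px,float).reshape(-1,1,2),K,np.array(c["distortion"],float)).reshape(-1,2)
    o=-R.T@t; d=np.c_[u,np.ones(len(u))]@R
    return o+d*((z-o[2])/d[:,2])[:,None]
def proj(c,K,P):
    return cv2.projectPoints(np.array(P,float),np.array(c["rvec"],float),np.array(c["tvec"],float),K,np.array(c["distortion"],float))[0].reshape(-1,2)
E
python3 - <<'E'
from h import *
for n in ("scene","top"):
    c,K=cam(n); cv2.imwrite(f"pics/{n}0.png",np.array(c["frame"])[:,:,::-1]); 
    R=cv2.Rodrigues(np.array(c["rvec"],float))[0];print(n,K[0,0],-R.T@np.array(c["tvec"]).ravel(),R[2])
s=r.sense();print({k:np.round(v,3).tolist() for k,v in s.items()})
E
```

```text
pics
scene 429.31285255225526 [ 1.1007561  -0.77189819  0.77992767] [-0.55048132  0.62899822 -0.54893676]
top 431.89520140695464 [ 1.62027480e-01 -5.40946606e-04  1.53567930e+00] [ 0.18977044 -0.00635351 -0.98180793]
{'time_s': 0.1, 'joints': [-49.983, 22.088, 0.389, -0.023, -68.411, -14.816], 'joint_velocities': [0.043, -0.091, 0.195, 0.007, 0.028, -0.02], 'effort': [-0.0, -39.169, 18.793, 4.232, 0.013, -0.0], 'tcp_pos': [0.266, -0.565, 0.291], 'ee_rot': [[-0.905, -0.426, -0.001], [-0.426, 0.905, 0.002], [0.0, 0.002, -1.0]], 'wrist_force': [-1.121, 0.356, 0.217], 'moment': [0.008, -0.041, -0.06], 'gripper_force': 0.0, 'gripper_width': 0.997}
```

View pics/top0.png

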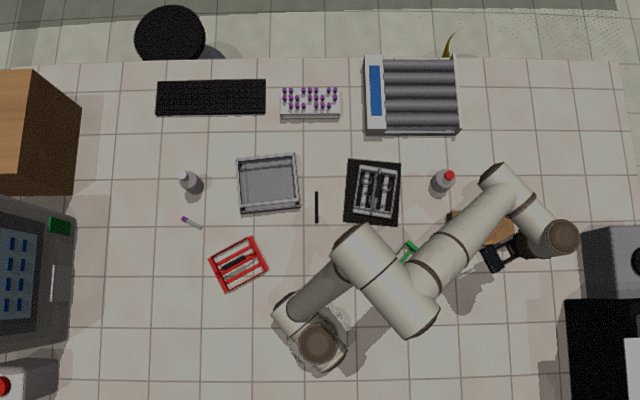

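View pics/scene0.png

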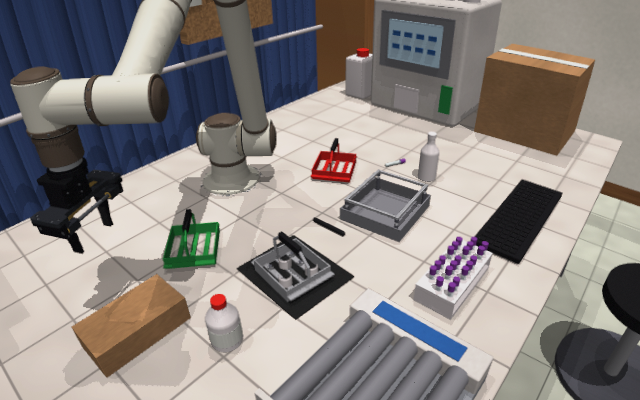

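Run:
```python
import cv2,numpy as np
t=cv2.imread("pics/top0.png"); s=cv2.imread("pics/scene0.png")
a=cv2.resize(t[145:240,335:415],None,fx=5,fy=5,interpolation=cv2.INTER_CUBIC)  # 400x475
b=cv2.resize(t[140:235,225:305],None,fx=5,fy=5,interpolation=cv2.INTER_CUBIC)
cv2.imwrite("pics/c1.png",np.hstack([a,b]))
a=cv2.resize(s[220:320,230:360],None,fx=6,fy=6,interpolation=cv2.INTER_CUBIC)
cv2.imwrite("pics/c2.png",a)
```

```text
(no output)
```

View pics/c1.png

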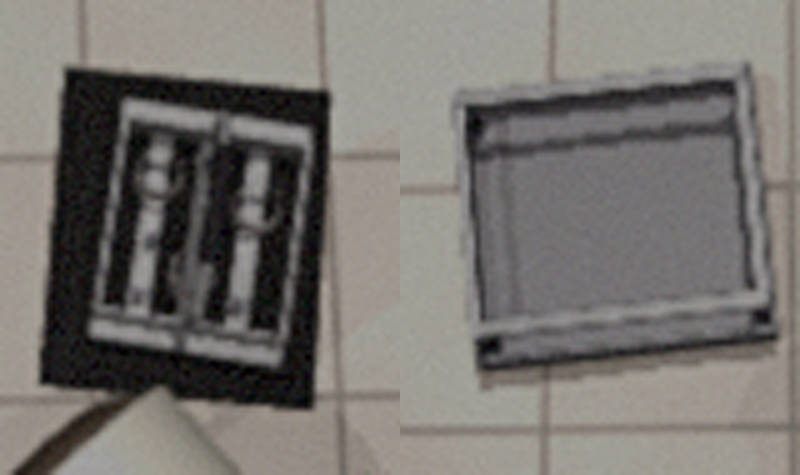

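View pics/c2.png

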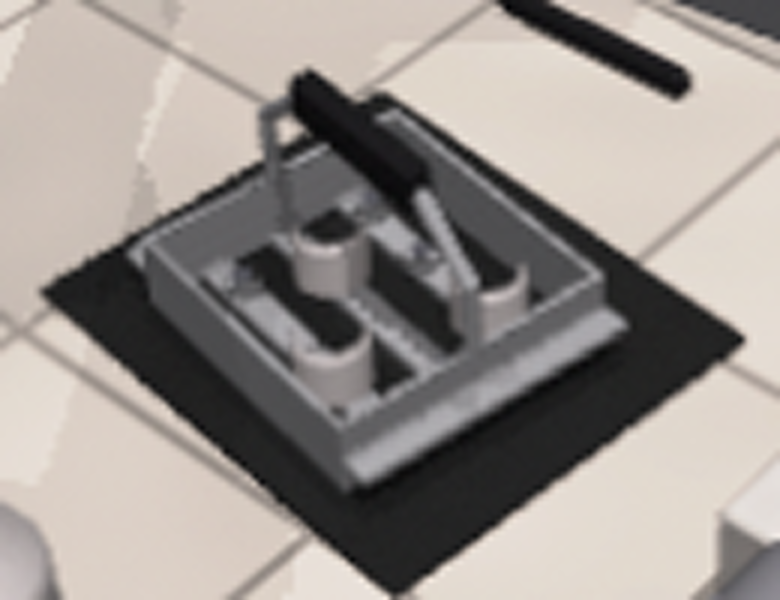

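Run:
```python
import cv2,numpy as np
s=cv2.imread("pics/scene0.png")
a=cv2.resize(s[160:245,330:440],None,fx=7,fy=7,interpolation=cv2.INTER_CUBIC)
cv2.imwrite("pics/c3.png",a)
from h import *
c,K=cam("top");d,L=cam("scene")
def show(n,P):
    m=P.mean(0);print(n,np.round(m,4),"sides",np.round(np.linalg.norm(np.roll(P,-1,0)-P,axis=1),4),"edge angs",[round(np.degrees(np.arctan2(*(np.roll(P,-1,0)-P)[i][[1,0]])),1) for i in range(4)])
o=np.array
show("mat top",ray(c,K,o([[66,68],[328,92],[312,408],[42,382]])/5+[335,145],.006))
show("mat scn",ray(d,L,o([[42,292],[397,592],[745,340],[380,95]])/6+[230,220],.006))
show("flange top",ray(c,K,o([[125,98],[314,127],[280,368],[88,337]])/5+[335,145],.023))
show("rim scn",ray(d,L,o([[133,247],[345,430],[603,275],[393,112]])/6+[230,220],.042))
print("grip scn",ray(d,L,o([[362,135]])/6+[230,220],.106))
print("bar ends scn top near edge",ray(d,L,o([[305,72],[428,180]])/6+[230,220],.117))
for z in (.06,.08): show("frame top %g"%z,ray(c,K,(o([[457,92],[750,65],[770,300],[475,330]])-[400,0])/5+[225,140],z))
```

```text
mat top [ 0.5032 -0.2053  0.006 ] sides [0.1944 0.2362 0.1946 0.2351] edge angs [np.float64(-95.9), np.float64(174.4), np.float64(83.7), np.float64(-5.7)]
mat scn [ 0.5097 -0.208   0.006 ] sides [0.2359 0.1951 0.2362 0.1953] edge angs [np.float64(-5.6), np.float64(83.9), np.float64(174.4), np.float64(-96.0)]
flange top [ 0.5023 -0.2137  0.023 ] sides [0.1391 0.1801 0.1383 0.1791] edge angs [np.float64(-99.6), np.float64(169.5), np.float64(80.0), np.float64(-10.2)]
rim scn [ 0.5076 -0.2147  0.042 ] sides [0.1452 0.134  0.1439 0.1386] edge angs [np.float64(-7.4), np.float64(80.6), np.float64(170.7), np.float64(-99.9)]
grip scn [[ 0.50494751 -0.20993866  0.106     ]]
bar ends scn top near edge [[ 0.46785937 -0.20454318  0.117     ]
 [ 0.55402686 -0.2226835   0.117     ]]
frame top 0.06 [0.5422 0.1702 0.06  ] sides [0.2099 0.1719 0.2067 0.1738] edge angs [np.float64(-85.3), np.float64(-175.4), np.float64(95.3), np.float64(5.6)]
frame top 0.08 [0.537  0.1679 0.08  ] sides [0.207  0.1696 0.2039 0.1715] edge angs [np.float64(-85.3), np.float64(-175.4), np.float64(95.3), np.float64(5.6)]
```

View pics/c3.png

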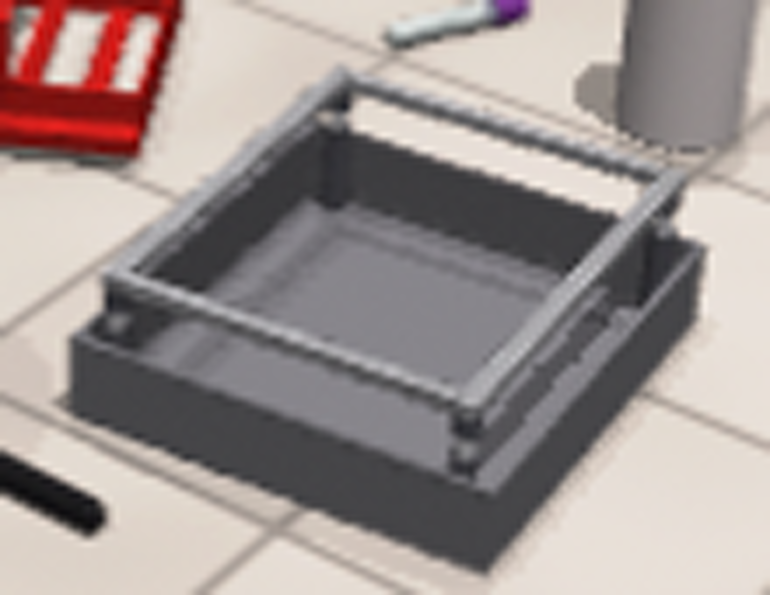

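```bash
cat > fit.py <<'E'
from h import *
from scipy.optimize import least_squares
c,K=cam("top");d,L=cam("scene")
def px(q,f,off): return (np.array(q,float)+.5)/f-.5+np.array(off)
def rect(hx,hy,z): return np.array([[hx,hy,z],[hx,-hy,z],[-hx,-hy,z],[-hx,hy,z]])
def W(p,P): 
    a=p[2];R=np.array([[np.cos(a),-np.sin(a)],[np.sin(a),np.cos(a)]]);Q=np.array(P,float).copy();Q[:,:2]=Q[:,:2]@R.T+p[:2];return Q
def solve(n,obs,p0,H=False):
    # obs: (cam,K,model fn(h),pixels)
    f=lambda p:np.concatenate([(proj(C,k,W(p,M(p)))-q).ravel() for C,k,M,q in obs])
    s=least_squares(f,p0,loss="soft_l1");print(n,np.round(s.x[:2],4),"yaw",round(np.degrees(s.x[2]),2),np.round(s.x[3:],4),"rms px",round(np.sqrt((f(s.x)**2).mean()),2));return s.x
T=lambda q:px(q,5,[335,145]); S=lambda q:px(q,6,[230,220])
mt=(c,K,lambda p:rect(.12,.1,.006),T([[66,68],[328,92],[312,408],[42,382]]))
ms=(d,L,lambda p:rect(.12,.1,.006)[[3,2,1,0]],S([[42,292],[397,592],[745,340],[380,95]]))
# scene order in world: left=(-x,-y), front=(+x,-y), right=(+x,+y), far=(-x,+y)
ms=(d,L,lambda p:rect(.12,.1,.006)[[2,1,0,3]],ms[3])
ft=(c,K,lambda p:rect(.088,.068,.024),T([[125,98],[314,127],[280,368],[88,337]]))
rs=(d,L,lambda p:rect(.073,.068,.042)[[2,1,0,3]],S([[133,247],[345,430],[603,275],[393,112]]))
gs=(d,L,lambda p:np.array([[0,0,.106]]),S([[362,135]]))
PT=lambda q:px(np.array(q)-[400,0],5,[225,140]); PS=lambda q:px(q,7,[330,160])
fr=lambda p:rect(.088,p[4],p[3])
pt=(c,K,fr,PT([[457,92],[750,65],[770,300],[475,330]]))
ps=(d,L,lambda p:fr(p)[[2,1,0,3]],PS([[107,275],[470,408],[688,178],[342,70]]))
pr=(d,L,lambda p:np.vstack([rect(.1,.108,.042)[[2,1,0]],rect(.1,.108,0)[[2,1]]]),PS([[72,340],[493,492],[705,245],[65,402],[487,572]]))
for nm,o in (("mat",[[mt],[ms],[mt,ms]]),("sieve",[[ft],[rs,gs],[ft,rs,gs]])):
    for q in o: solve(nm,q,[.5,-.2,-.1])
for q in ([pr,ps],[pr,ps,pt],): solve("pan",q,[.55,.17,.1,.065,.104])
for h in (.06,.07,.08): solve("pan top h%g"%h,[(c,K,lambda p,h=h:rect(.088,p[3],h),pt[3])],[.55,.17,.1,.104])
E
python3 fit.py
```

```text
mat [ 0.5049 -0.2039] yaw -5.89 [] rms px 0.68
mat [ 0.5072 -0.2069] yaw -5.7 [] rms px 0.64
mat [ 0.506  -0.2056] yaw -5.75 [] rms px 0.75
sieve [ 0.5034 -0.2121] yaw -10.13 [] rms px 0.44
sieve [ 0.5054 -0.2133] yaw -8.92 [] rms px 0.58
sieve [ 0.5045 -0.2126] yaw -9.49 [] rms px 0.6
pan [0.5381 0.1733] yaw 5.1 [0.0738 0.1032] rms px 0.61
pan [0.5393 0.1711] yaw 5.16 [0.0752 0.103 ] rms px 0.64
pan top h0.06 [0.5437 0.1717] yaw 5.07 [0.1042] rms px 0.35
pan top h0.07 [0.5412 0.1705] yaw 5.07 [0.1034] rms px 0.46
pan top h0.08 [0.5387 0.1693] yaw 5.08 [0.1027] rms px 0.57
```

```bash
cat > go.py <<'E'
import sys,numpy as np
from station import r
x,y,z,ya=map(float,sys.argv[1:5])  # target tcp (m), world angle of tool y (deg)
s=r.sense();R=np.array(s["ee_rot"]);p=np.array(s["tcp_pos"])
A=np.radians(ya);Y=np.array([np.cos(A),np.sin(A),0]);Z=np.array([0,0,-1.]);G=np.c_[np.cross(Y,Z),Y,Z]
from scipy.spatial.transform import Rotation as Ro
print("t",round(s["time_s"],2),"p",np.round(p,4),"yang",round(np.degrees(np.arctan2(R[1,1],R[0,1])),2),"F",np.round(s["wrist_force"],2),"M",np.round(s["moment"],3),"w",round(s["gripper_width"],3),"gf",round(s["gripper_force"],1))
print("shift mm",np.round(1000*R.T@(np.array([x,y,z])-p),1),"rot",np.round(Ro.from_matrix(R.T@G).as_rotvec(),4))
E
python3 go.py 0.5045 -0.2126 0.25 80.5
```

```text
t 0.3 p [ 0.266  -0.5654  0.2919] yang 115.19 F [-0.38 -0.7   0.02] M [-0.013 -0.002  0.008] w 0.999 gf 0.0
shift mm [-366.   217.7   42. ] rot [ 7.000e-04 -3.000e-04  6.055e-01]
```

```bash
python3 -m pendant '[[[-20,12,2],[0,0,0.03]],[[-60,36,6],[0,0,0.1]],[[-100,60,10],[0,0,0.17]],[[-140,84,14],[0,0,0.24]],[[-180,108,20],[0,0,0.31]],[[-220,132,25],[0,0,0.38]],[[-260,156,30],[0,0,0.45]],[[-300,180,35],[0,0,0.52]],[[-340,203,40],[0,0,0.58]],[[-366,217.7,42],[0.0007,-0.0003,0.6055]]]' 1; python3 -m pendant '[[[0,0,0],[0,0,0]],[[0,0,0],[0,0,0]]]'
python3 go.py 0.5045 -0.2126 0.157 80.5
python3 - <<'E'
from h import *
d,L=cam("scene");f=np.array(d["frame"])[:,:,::-1]
cv2.imwrite("pics/c4.png",cv2.resize(f[170:310,220:360],None,fx=4.2,fy=4.2,interpolation=cv2.INTER_CUBIC))
E
```

```text
time_s: 1.3
tcp_pos: [0.5058, -0.2102, 0.2499]
ee_rot: [[-0.986, 0.164, 0.0], [0.164, 0.986, -0.0], [-0.0, -0.0, -1.0]]
wrist_force: [0.8, -0.2, -0.6]
gripper_width: 1.001
gripper_force: 0.0
time_s: 1.5
tcp_pos: [0.5047, -0.2122, 0.2501]
ee_rot: [[-0.987, 0.163, -0.0], [0.163, 0.987, -0.001], [0.0, -0.001, -1.0]]
wrist_force: [-0.7, -0.5, 0.4]
gripper_width: 0.997
gripper_force: 0.0
t 1.5 p [ 0.5047 -0.2122  0.2501] yang 80.61 F [-0.7  -0.48  0.44] M [-0.073 -0.011 -0.038] w 0.997 gf 0.0
shift mm [ 0.1 -0.3 93.1] rot [-0.0007 -0.0001  0.0019]
```

View pics/c4.png

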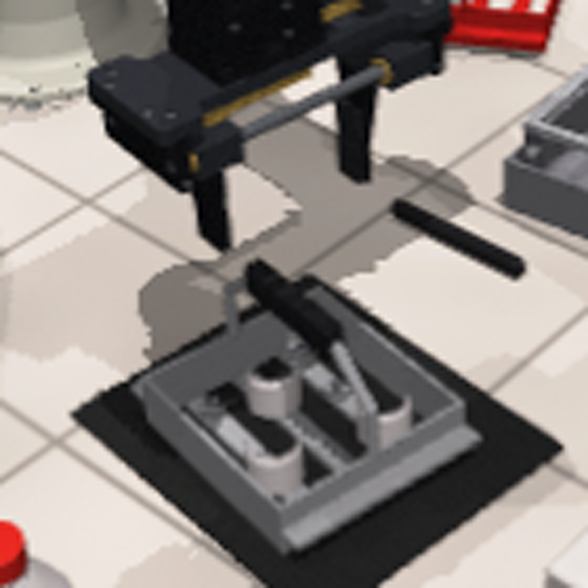

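```bash
python3 - <<'E'
from h import *
d,L=cam("scene")
print((proj(d,L,[[.5047,-.2122,.18],[.5045,-.2126,.106],[.5045,-.2126,.117]])-[220,170])*4.2)
print(ray(d,L,np.array([[295,305]])/4.2-.4+[220,170],.108))
E
python3 -m pendant '[[[0,0,10],[0,0,0]],[[0,0,25],[0,0,0]],[[0,0,40],[0,0,0]],[[0,0,55],[0,0,0.001]],[[0,-0.1,68],[0,0,0.0019]],[[0,-0.2,78],[0,0,0.0019]],[[0,-0.3,86],[0,0,0.0019]],[[0,-0.3,91],[0,0,0.0019]],[[0,-0.3,93],[0,0,0.0019]],[[0,-0.3,93],[0,0,0.0019]]]'; python3 go.py 0.5045 -0.2126 0.157 80.5
```

```text
[[284.23938499 204.28733388]
 [291.69142709 306.45770993]
 [290.50753938 291.82125057]]
[[ 0.50502661 -0.21159713  0.108     ]]
time_s: 2.6
tcp_pos: [0.5046, -0.2131, 0.1573]
ee_rot: [[-0.986, 0.167, 0.001], [0.167, 0.986, -0.001], [-0.001, -0.001, -1.0]]
wrist_force: [0.5, -0.3, -0.0]
gripper_width: 0.999
gripper_force: 0.0
t 2.6 p [ 0.5046 -0.2131  0.1573] yang 80.39 F [ 0.47 -0.29 -0.03] M [-0.013 -0.072 -0.007] w 0.999 gf 0.0
shift mm [0.2 0.5 0.3] rot [-0.0006  0.0006 -0.0019]
```

```bash
python3 -m pendant '[[[0,0,0],[0,0,0]],[[0,0,0],[0,0,0]],[[0,0,0],[0,0,0]],[[0,0,0],[0,0,0]],[[0,0,0],[0,0,0]],[[0,0,0],[0,0,0]]]' 0.24;python3 -m pendant '[[[0,0,0],[0,0,0]],[[0,0,0],[0,0,0]],[[0,0,0],[0,0,0]],[[0,0,0],[0,0,0]],[[0,0,0],[0,0,0]],[[0,0,0],[0,0,0]]]' 0;  python3 go.py 0.5045 -0.2126 0.157 80.5
```

```text
time_s: 3.2
tcp_pos: [0.5046, -0.213, 0.1573]
ee_rot: [[-0.986, 0.167, 0.0], [0.167, 0.986, -0.001], [-0.001, -0.001, -1.0]]
wrist_force: [0.4, 0.4, 0.5]
gripper_width: 0.539
gripper_force: 0.0
time_s: 3.8
tcp_pos: [0.5046, -0.2129, 0.1572]
ee_rot: [[-0.986, 0.167, 0.0], [0.167, 0.986, -0.0], [-0.001, -0.0, -1.0]]
wrist_force: [-0.0, 0.7, 0.7]
gripper_width: 0.159
gripper_force: 30.0
t 3.8 p [ 0.5046 -0.2129  0.1572] yang 80.39 F [-0.04  0.65  0.65] M [ 0.318 -0.068 -0.046] w 0.159 gf 30.0
shift mm [0.2 0.3 0.2] rot [-0.0004  0.0005 -0.0019]
```

```bash
python3 -m pendant '[[[0,0,-1],[0,0,0]],[[0,0,-3],[0,0,0]],[[0,0,-6],[0,0,0]],[[0,0,-10],[0,0,0]],[[0,0,-15],[0,0,0]],[[0,0,-21],[0,0,0]],[[0,0,-28],[0,0,0]],[[0,0,-36],[0,0,0]],[[0,0,-44],[0,0,0]],[[0,0,-52],[0,0,0]]]'; python3 -m pendant '[[[0,0,-8],[0,0,0]],[[0,0,-16],[0,0,0]],[[0,0,-24],[0,0,0]],[[0,0,-32],[0,0,0]],[[0,0,-39],[0,0,0]],[[0,0,-45],[0,0,0]],[[0,0,-50],[0,0,0]],[[0,0,-54],[0,0,0]],[[0,0,-57],[0,0,0]],[[0,0,-58],[0,0,0]]]';python3 go.py 0.5393 0.171 0.267 95.15
python3 - <<'E'
from h import *
d,L=cam("scene");f=np.array(d["frame"])[:,:,::-1]
cv2.imwrite("pics/c5.png",cv2.resize(f[140:310,220:370],None,fx=3.5,fy=3.5,interpolation=cv2.INTER_CUBIC))
p=np.array(r.sense()["tcp_pos"]);p[2]-=.151;np.save("s1.npy",p)
a=np.radians(-9.6);Rm=np.array([[np.cos(a),-np.sin(a)],[np.sin(a),np.cos(a)]])
P=np.array([[x,y,.036] for x,y in((-.073,-.068),(.073,-.068),(.073,.068),(-.073,.068))]);P[:,:2]=P[:,:2]@Rm.T
print(p,np.round(((proj(d,L,P+p)-[220,170-30])+.5)*3.5-.5,0))
E
```

```text
time_s: 4.8
tcp_pos: [0.5046, -0.213, 0.2101]
ee_rot: [[-0.986, 0.167, 0.001], [0.167, 0.986, -0.001], [-0.001, -0.001, -1.0]]
wrist_force: [-0.6, -0.0, -4.3]
gripper_width: 0.154
gripper_force: 30.0
time_s: 5.8
tcp_pos: [0.5046, -0.213, 0.2675]
ee_rot: [[-0.986, 0.167, 0.001], [0.167, 0.986, -0.001], [-0.001, -0.001, -1.0]]
wrist_force: [0.1, -0.3, -4.1]
gripper_width: 0.156
gripper_force: 30.0
t 5.8 p [ 0.5046 -0.213   0.2675] yang 80.4 F [ 0.09 -0.31 -4.1 ] M [-0.077 -0.027  0.025] w 0.156 gf 30.0
shift mm [2.980e+01 3.844e+02 3.000e-01] rot [-0.0007  0.0007 -0.2575]
[ 0.50457865 -0.21296934  0.11646032] [[ 98. 301.]
 [222. 407.]
 [385. 318.]
 [255. 226.]]
```

View pics/c5.png

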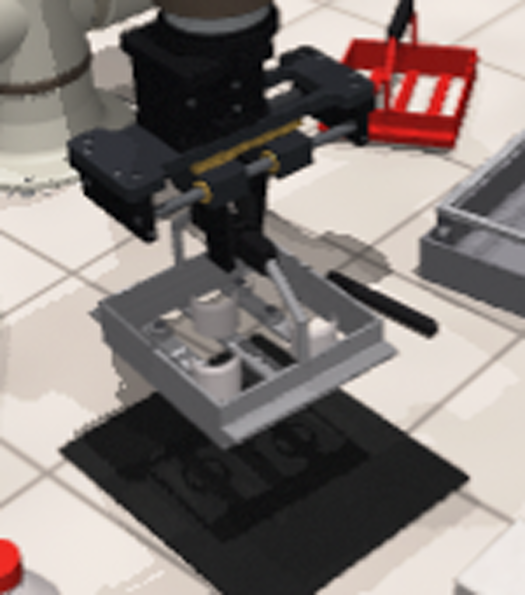

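```bash
python3 -m pendant '[[[0.2,2,0],[0,0,0]],[[0.5,7,0],[0,0,0]],[[1.2,15,0],[0,0,0]],[[2,26,0],[0,0,0]],[[3.1,40,0],[0,0,0]],[[4.4,57,0],[0,0,0]],[[5.9,76,0],[0,0,0]],[[7.5,97,0],[0,0,0]],[[9.1,118,0],[0,0,0]],[[10.8,139,0],[0,0,0]]]'; python3 -m pendant '[[[1.6,21,0],[0,0,0]],[[3.3,42,0],[0,0,0]],[[4.9,63,0],[0,0,0]],[[6.5,84,0],[0,0,0]],[[8.1,105,0],[0,0,0]],[[9.8,126,0],[0,0,0]],[[11.3,145,0],[0,0,0]],[[12.6,162,0],[0,0,-0.004]],[[13.8,178,0],[0,0,-0.014]],[[15,193,0],[0,0,-0.03]]]';python3 go.py 0.5393 0.171 0.267 95.15
```

```text
time_s: 6.85
tcp_pos: [0.517, -0.0722, 0.2673]
ee_rot: [[-0.986, 0.166, 0.001], [0.166, 0.986, -0.0], [-0.001, -0.0, -1.0]]
wrist_force: [-0.0, -0.5, -3.5]
gripper_width: 0.155
gripper_force: 30.0
time_s: 7.85
tcp_pos: [0.5344, 0.1201, 0.2671]
ee_rot: [[-0.991, 0.136, 0.0], [0.136, 0.991, -0.001], [-0.0, -0.001, -1.0]]
wrist_force: [0.4, 0.3, -3.9]
gripper_width: 0.16
gripper_force: 30.0
t 7.85 p [0.5344 0.1201 0.2671] yang 82.21 F [ 0.4   0.35 -3.92] M [-0.058 -0.027 -0.013] w 0.16 gf 30.0
shift mm [ 2.  51.1  0. ] rot [-0.0007  0.0004 -0.2259]
```

```bash
python3 -m pendant '[[[0.5,12,0],[0,0,-0.03]],[[1,22,0],[0,0,-0.06]],[[1.4,30,0],[0,0,-0.09]],[[1.6,37,0],[0,0,-0.12]],[[1.8,42,0],[0,0,-0.15]],[[2,46,0],[0,0,-0.18]],[[2,49,0],[0,0,-0.2]],[[2,51,0],[0,0,-0.215]],[[2,51,0],[0,0,-0.224]],[[2,51,0],[0,0,-0.226]]]'; python3 -m pendant '[[[0,0,0],[0,0,0]],[[0,0,0],[0,0,0]]]';python3 go.py 0.5393 0.171 0.267 95.15
python3 - <<'E'
from h import *
d,L=cam("scene");f=np.array(d["frame"])[:,:,::-1]
a=cv2.resize(f[130:250,320:450],None,fx=4.5,fy=4.5,interpolation=cv2.INTER_CUBIC)
cv2.imwrite("pics/c6.png",a)
E
```

```text
time_s: 8.85
tcp_pos: [0.5395, 0.1693, 0.267]
ee_rot: [[-0.996, -0.088, 0.0], [-0.088, 0.996, -0.001], [-0.0, -0.001, -1.0]]
wrist_force: [-0.7, -0.1, -3.3]
gripper_width: 0.158
gripper_force: 30.0
time_s: 9.05
tcp_pos: [0.5395, 0.1693, 0.267]
ee_rot: [[-0.996, -0.088, 0.0], [-0.088, 0.996, -0.001], [-0.0, -0.001, -1.0]]
wrist_force: [-0.2, -0.4, -4.0]
gripper_width: 0.159
gripper_force: 30.0
t 9.05 p [0.5395 0.1693 0.267 ] yang 95.05 F [-0.21 -0.37 -4.03] M [-0.021 -0.077  0.039] w 0.159 gf 30.0
shift mm [0.  1.7 0. ] rot [-0.0007  0.0003 -0.0018]
```

View pics/c6.png

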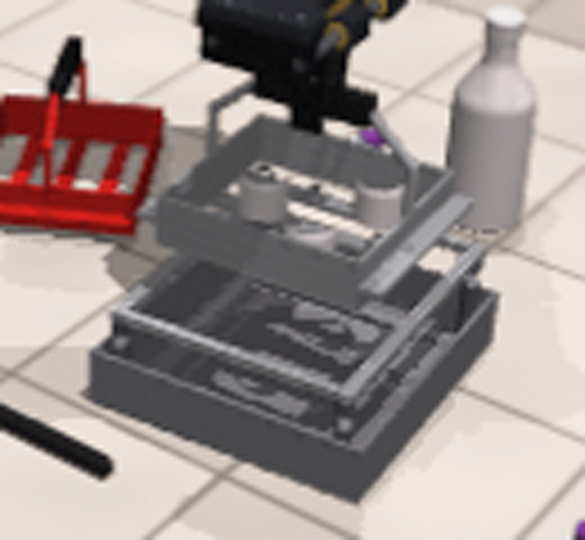

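```bash
python3 - <<'E'
from h import *
d,L=cam("scene")
p=np.array(r.sense()["tcp_pos"]);z=p[2]-.151+.036
q=(np.array([[160,205],[362,265],[455,190],[262,117]])+.5)/4.5-.5+[320,130]
P=ray(d,L,q,z);print(np.round(P,4),P.mean(0))
q=(np.array([[113,302],[350,395],[487,245]])+.5)/4.5-.5+[320,130]
print(np.round(ray(d,L,q,.0745),4))
E
cat > ok.py <<'E'
import sys
from station import r
s=r.sense();f=s["wrist_force"];print("z %.4f F %.1f %.1f %.1f"%(s["tcp_pos"][2],*f));sys.exit(f[2]>float(sys.argv[1]))
E
python3 -m pendant '[[[0,0.5,2],[0,0,0]],[[0,1,6],[0,0,-0.0018]],[[0,1.5,12],[0,0,-0.0018]],[[0,2,19],[0,0,-0.0018]],[[0,2,26],[0,0,-0.0018]],[[0,2,32],[0,0,-0.0018]],[[0,2,37],[0,0,-0.0018]],[[0,2,40],[0,0,-0.0018]],[[0,2,41],[0,0,-0.0018]],[[0,2,41],[0,0,-0.0018]]]' ; python3 go.py 0.5395 0.1713 0.2225 95.15
```

```text
[[0.482  0.085  0.1521]
 [0.6194 0.1041 0.1521]
 [0.6188 0.2183 0.1521]
 [0.4663 0.2232 0.1521]] [0.54664178 0.15765554 0.15205261]
[[0.4559 0.0712 0.0745]
 [0.6327 0.0805 0.0745]
 [0.6138 0.2881 0.0745]]
time_s: 10.15
tcp_pos: [0.5394, 0.1714, 0.226]
ee_rot: [[-0.996, -0.09, 0.001], [-0.09, 0.996, -0.001], [-0.0, -0.001, -1.0]]
wrist_force: [-0.5, -0.0, -3.0]
gripper_width: 0.16
gripper_force: 30.0
t 10.15 p [0.5394 0.1714 0.226 ] yang 95.17 F [-0.53 -0.05 -3.  ] M [-0.06  -0.051  0.046] w 0.16 gf 30.0
shift mm [-0.1 -0.1  3.5] rot [-0.0007  0.0004  0.0004]
```

```bash
python3 -m pendant '[[[0,0,0.5],[0,0,0]],[[0,0,1],[0,0,0]],[[0,0,1],[0,0,0]]]' >/dev/null && python3 ok.py -2 && python3 -m pendant '[[[0,0,0.5],[0,0,0]],[[0,0,1],[0,0,0]],[[0,0,1],[0,0,0]]]' >/dev/null && python3 ok.py -2 && python3 -m pendant '[[[0,0,0.5],[0,0,0]],[[0,0,1],[0,0,0]],[[0,0,1],[0,0,0]]]' >/dev/null && python3 ok.py -2 && python3 -m pendant '[[[0,0,0.5],[0,0,0]],[[0,0,1],[0,0,0]],[[0,0,1],[0,0,0]]]' >/dev/null && python3 ok.py -2 && python3 -m pendant '[[[0,0,0.5],[0,0,0]],[[0,0,1],[0,0,0]],[[0,0,1],[0,0,0]]]' >/dev/null && python3 ok.py -2 && python3 -m pendant '[[[0,0,0.5],[0,0,0]],[[0,0,1],[0,0,0]],[[0,0,1],[0,0,0]]]' >/dev/null && python3 ok.py -2 && python3 -m pendant '[[[0,0,0.5],[0,0,0]],[[0,0,1],[0,0,0]],[[0,0,1],[0,0,0]]]' >/dev/null && python3 ok.py -2 && python3 -m pendant '[[[0,0,0.5],[0,0,0]],[[0,0,1],[0,0,0]],[[0,0,1],[0,0,0]]]' >/dev/null && python3 ok.py -2 && python3 -m pendant '[[[0,0,0.5],[0,0,0]],[[0,0,1],[0,0,0]],[[0,0,1],[0,0,0]]]' >/dev/null && python3 ok.py -2; python3 go.py 0.5394 0.1714 0.21 95.15
```

```text
z 0.2251 F -0.2 0.7 -1.8
t 10.45 p [0.5393 0.1715 0.2251] yang 95.17 F [-0.19  0.72 -1.77] M [-0.033 -0.003 -0.003] w 0.157 gf 30.0
shift mm [-0.  -0.  15.1] rot [-0.0005  0.0005  0.0003]True
```

```bash
cat > avg.py <<'E'
import numpy as np
from station import r
F=[];M=[]
for i in range(8):
    r.capture("scene");s=r.sense();F.append(s["wrist_force"]);M.append(s["moment"])
print("t",round(s["time_s"],2),"z",round(s["tcp_pos"][2],4),"F",np.round(np.mean(F,0),2),"sd",np.round(np.std(F,0),2),"M",np.round(np.mean(M,0),3))
E
python3 avg.py
```

```text
t 10.85 z 0.225 F [ 0.14  0.31 -3.53] sd [0.78 0.38 0.42] M [-0.019 -0.046 -0.013]
```

```bash
cat > ok.py <<'E'
import sys,numpy as np
from station import r
F=[]
for i in range(4): r.capture("scene"); s=r.sense();F.append(s["wrist_force"])
f=np.mean(F,0);print("t %.1f z %.4f F %.1f %.1f %.1f"%(s["time_s"],s["tcp_pos"][2],*f));sys.exit(f[2]>float(sys.argv[1]))
E
P="python3 -m pendant"
python3 -m pendant '[[[0,0,0.5],[0,0,0]],[[0,0,1],[0,0,0]]]' >/dev/null && python3 ok.py -2.4 && python3 -m pendant '[[[0,0,0.5],[0,0,0]],[[0,0,1],[0,0,0]]]' >/dev/null && python3 ok.py -2.4 && python3 -m pendant '[[[0,0,0.5],[0,0,0]],[[0,0,1],[0,0,0]]]' >/dev/null && python3 ok.py -2.4 && python3 -m pendant '[[[0,0,0.5],[0,0,0]],[[0,0,1],[0,0,0]]]' >/dev/null && python3 ok.py -2.4 && python3 -m pendant '[[[0,0,0.5],[0,0,0]],[[0,0,1],[0,0,0]]]' >/dev/null && python3 ok.py -2.4 && python3 -m pendant '[[[0,0,0.5],[0,0,0]],[[0,0,1],[0,0,0]]]' >/dev/null && python3 ok.py -2.4 && python3 -m pendant '[[[0,0,0.5],[0,0,0]],[[0,0,1],[0,0,0]]]' >/dev/null && python3 ok.py -2.4 && python3 -m pendant '[[[0,0,0.5],[0,0,0]],[[0,0,1],[0,0,0]]]' >/dev/null && python3 ok.py -2.4; python3 go.py 0.5394 0.1714 0.21 95.15
```

```text
t 11.2 z 0.2240 F -0.4 -0.1 -3.8
t 11.25 p [0.5393 0.1714 0.224 ] yang 95.17 F [-0.81 -0.25 -4.27] M [ 0.053 -0.014 -0.011] w 0.16 gf 30.0
shift mm [-0.1 -0.  14. ] rot [-0.0007  0.0002  0.0003]False
```

```bash
sed -i 's/sys.exit(f\[2\]>float(sys.argv\[1\]))/sys.exit(int(f[2]>float(sys.argv[1])))/' ok.py
python3 -m pendant '[[[0,0,0.5],[0,0,0]],[[0,0,1],[0,0,0]]]' >/dev/null && python3 ok.py -2.4 && python3 -m pendant '[[[0,0,0.5],[0,0,0]],[[0,0,1],[0,0,0]]]' >/dev/null && python3 ok.py -2.4 && python3 -m pendant '[[[0,0,0.5],[0,0,0]],[[0,0,1],[0,0,0]]]' >/dev/null && python3 ok.py -2.4 && python3 -m pendant '[[[0,0,0.5],[0,0,0]],[[0,0,1],[0,0,0]]]' >/dev/null && python3 ok.py -2.4 && python3 -m pendant '[[[0,0,0.5],[0,0,0]],[[0,0,1],[0,0,0]]]' >/dev/null && python3 ok.py -2.4 && python3 -m pendant '[[[0,0,0.5],[0,0,0]],[[0,0,1],[0,0,0]]]' >/dev/null && python3 ok.py -2.4 && python3 -m pendant '[[[0,0,0.5],[0,0,0]],[[0,0,1],[0,0,0]]]' >/dev/null && python3 ok.py -2.4 && python3 -m pendant '[[[0,0,0.5],[0,0,0]],[[0,0,1],[0,0,0]]]' >/dev/null && python3 ok.py -2.4; python3 go.py 0.5394 0.1714 0.21 95.15
```

```text
t 11.7 z 0.2230 F -0.1 0.0 -3.5
t 12.1 z 0.2220 F 0.5 -0.1 -3.3
t 12.4 z 0.2210 F 0.4 0.3 -3.6
t 12.8 z 0.2200 F -0.2 -0.0 -4.0
t 13.2 z 0.2190 F 0.0 -0.2 -3.6
t 13.7 z 0.2180 F -0.1 -0.1 -3.4
t 14.1 z 0.2170 F 0.3 -0.1 -3.9
t 14.4 z 0.2160 F -0.0 -0.0 -3.6
t 14.45 p [0.5393 0.1714 0.216 ] yang 95.17 F [ 0.38  0.15 -3.39] M [-0.014 -0.078 -0.045] w 0.161 gf 30.0
shift mm [-0.1 -0.   6. ] rot [-0.0007  0.0003  0.0003]
```

```bash
python3 -m pendant '[[[0,0,0.5],[0,0,0]],[[0,0,1],[0,0,0]]]' >/dev/null && python3 ok.py -2.4 && python3 -m pendant '[[[0,0,0.5],[0,0,0]],[[0,0,1],[0,0,0]]]' >/dev/null && python3 ok.py -2.4 && python3 -m pendant '[[[0,0,0.5],[0,0,0]],[[0,0,1],[0,0,0]]]' >/dev/null && python3 ok.py -2.4 && python3 -m pendant '[[[0,0,0.5],[0,0,0]],[[0,0,1],[0,0,0]]]' >/dev/null && python3 ok.py -2.4 && python3 -m pendant '[[[0,0,0.5],[0,0,0]],[[0,0,1],[0,0,0]]]' >/dev/null && python3 ok.py -2.4 && python3 -m pendant '[[[0,0,0.5],[0,0,0]],[[0,0,1],[0,0,0]]]' >/dev/null && python3 ok.py -2.4 && python3 -m pendant '[[[0,0,0.5],[0,0,0]],[[0,0,1],[0,0,0]]]' >/dev/null && python3 ok.py -2.4 && python3 -m pendant '[[[0,0,0.5],[0,0,0]],[[0,0,1],[0,0,0]]]' >/dev/null && python3 ok.py -2.4 && python3 -m pendant '[[[0,0,0.5],[0,0,0]],[[0,0,1],[0,0,0]]]' >/dev/null && python3 ok.py -2.4; python3 go.py 0.5394 0.1714 0.21 95.15
```

```text
t 14.8 z 0.2150 F -0.0 -0.0 -3.8
t 15.2 z 0.2140 F -0.3 -0.5 -3.7
t 15.7 z 0.2134 F -0.8 -0.5 -0.4
t 15.65 p [0.5394 0.1715 0.2134] yang 95.18 F [-1.18 -0.41 -0.46] M [-0.109  0.306 -0.061] w 0.157 gf 30.0
shift mm [ 0.  -0.1  3.4] rot [-0.0006  0.0008  0.0004]
```

```bash
python3 avg.py; python3 -m pendant '[[[0,0,0.3],[0,0,0]],[[0,0,0.3],[0,0,0]]]' >/dev/null; python3 avg.py
```

```text
t 16.05 z 0.2132 F [-0.8  -0.25 -0.25] sd [0.64 0.57 0.68] M [-0.1    0.259 -0.003]
t 16.65 z 0.2128 F [-0.72 -0.37  1.32] sd [0.61 0.46 0.24] M [-0.148  0.284  0.001]
```

```bash
python3 -m pendant '[[[0,0,0],[0,0.003,0]],[[0,0,0],[0,0.006,0]],[[0,0,0],[0,0.006,0]]]' >/dev/null; python3 avg.py;python3 go.py 0.5394 0.1714 0.21 95.15
```

```text
t 17.35 z 0.2129 F [ 0.58 -0.6   1.17] sd [0.52 0.56 0.39] M [-0.296 -0.361  0.002]
t 17.35 p [0.5397 0.1715 0.2129] yang 95.17 F [ 1.24 -1.53  0.6 ] M [-0.352 -0.472 -0.022] w 0.156 gf 30.0
shift mm [ 0.3 -0.1  2.9] rot [-0.0005 -0.0048  0.0004]
```

```bash
python3 -m pendant '[[[0,0,0],[0.001,-0.0015,0]],[[0,0,0],[0.002,-0.003,0]],[[0,0,0],[0.002,-0.003,0]]]' >/dev/null; python3 avg.py;python3 go.py 0.5394 0.1714 0.21 95.15
```

```text
t 18.05 z 0.2128 F [ 1.62 -0.58  1.21] sd [0.65 0.62 0.44] M [-0.072 -0.547  0.015]
t 18.05 p [0.5395 0.1716 0.2128] yang 95.17 F [ 2.33 -0.44  0.98] M [-0.055 -0.523 -0.055] w 0.158 gf 30.0
shift mm [ 0.1 -0.1  2.8] rot [-0.0024 -0.0022  0.0004]
```

```bash
python3 -m pendant '[[[0,1,0],[0,0,0]],[[0,2,0],[0,0,0]],[[0,1,0],[0,0,0]],[[0,0,0],[0,0,0]]]' >/dev/null; python3 avg.py;python3 go.py 0.5394 0.1714 0.21 95.15
```

```text
t 18.85 z 0.2127 F [-1.26  2.14  1.83] sd [0.41 0.5  0.65] M [ 0.812  0.225 -0.02 ]
t 18.85 p [0.5393 0.1716 0.2127] yang 95.18 F [-1.76  1.71  2.09] M [0.765 0.241 0.017] w 0.154 gf 30.0
shift mm [-0.1 -0.2  2.7] rot [-0.0025 -0.0026  0.0005]
```

```bash
python3 -m pendant '[[[0,6,-0.3],[0,0,0]],[[0,-10,-0.3],[0,0,0]],[[0,10,-0.3],[0,0,0]],[[0,-12,-0.3],[0,0,0]],[[0,12,-0.3],[0,0,0]],[[0,-12,-0.3],[0,0,0]],[[0,12,-0.3],[0,0,0]],[[0,-12,-0.3],[0,0,0]],[[0,12,-0.3],[0,0,0]],[[0,0,-0.3],[0,0,0]]]';  python3 -m pendant '[[[0,0,0],[0,0,0]]]'; python3 avg.py; python3 go.py 0.5394 0.1714 0.21 95.15
```

```text
time_s: 19.85
tcp_pos: [0.5399, 0.173, 0.213]
ee_rot: [[-0.996, -0.092, -0.001], [-0.092, 0.996, -0.002], [0.001, -0.002, -1.0]]
wrist_force: [0.0, 1.7, 1.5]
gripper_width: 0.155
gripper_force: 30.0
time_s: 19.95
tcp_pos: [0.5396, 0.1707, 0.213]
ee_rot: [[-0.996, -0.09, -0.002], [-0.09, 0.996, -0.003], [0.002, -0.003, -1.0]]
wrist_force: [1.0, -0.3, 1.2]
gripper_width: 0.159
gripper_force: 30.0
t 20.35 z 0.213 F [ 1.16 -1.57  1.01] sd [0.54 0.24 0.43] M [-0.334 -0.457  0.013]
t 20.35 p [0.5393 0.1711 0.213 ] yang 95.15 F [ 0.74 -1.72  1.73] M [-0.481 -0.439  0.035] w 0.155 gf 30.0
shift mm [-0.1  0.3  3. ] rot [-0.0032 -0.003   0.0001]
```

```bash
python3 -m pendant '[[[0,10,0],[0,0,0]],[[0,-16,0],[0,0,0]],[[0,16,0],[0,0,0]],[[0,-16,0],[0,0,0]],[[0,16,0],[0,0,0]],[[0,-16,0],[0,0,0]],[[0,16,0],[0,0,0]],[[0,-16,0],[0,0,0]],[[0,16,0],[0,0,0]],[[0,-16,0],[0,0,0]]]'; python3 -m pendant '[[[0,32,0],[0,0,0]],[[0,0,0],[0,0,0]],[[0,32,0],[0,0,0]],[[0,0,0],[0,0,0]],[[0,32,0],[0,0,0]],[[0,0,0],[0,0,0]],[[0,32,0],[0,0,0]],[[0,0,0],[0,0,0]],[[0,16,0],[0,0,0]],[[0,16,0],[0,0,0]]]'; python3 avg.py; python3 go.py 0.5394 0.1714 0.21 95.15;  python3 - <<'E'
from h import *
d,L=cam("scene");f=np.array(d["frame"])[:,:,::-1]
a=cv2.resize(f[140:245,330:440],None,fx=5.5,fy=5.5,interpolation=cv2.INTER_CUBIC)
c,K=cam("top");g=np.array(c["frame"])[:,:,::-1]
b=cv2.resize(g[145:215,230:305],None,fx=2.6,fy=2.6,interpolation=cv2.INTER_CUBIC)
o=np.zeros((a.shape[0],a.shape[1]+b.shape[1],3),np.uint8);o[:,:a.shape[1]]=a;o[:b.shape[0],a.shape[1]:]=b
cv2.imwrite("pics/c7.png",o);print(o.shape)
E
```

```text
time_s: 21.35
tcp_pos: [0.5414, 0.1608, 0.2132]
ee_rot: [[-0.995, -0.096, 0.0], [-0.096, 0.995, 0.001], [-0.001, 0.001, -1.0]]
wrist_force: [0.6, 0.7, 0.7]
gripper_width: 0.159
gripper_force: 30.0
time_s: 22.35
tcp_pos: [0.5389, 0.1723, 0.2129]
ee_rot: [[-0.996, -0.09, -0.003], [-0.09, 0.996, -0.003], [0.004, -0.002, -1.0]]
wrist_force: [-1.2, 0.5, 1.1]
gripper_width: 0.158
gripper_force: 30.0
t 22.75 z 0.213 F [-1.74  1.8   1.16] sd [0.44 0.79 0.39] M [ 0.528  0.27  -0.049]
t 22.75 p [0.5393 0.1717 0.213 ] yang 95.17 F [-1.02  1.63  0.81] M [0.604 0.249 0.012] w 0.157 gf 30.0
shift mm [-0.1 -0.3  3. ] rot [-0.0022 -0.0026  0.0004]
(578, 800, 3)
```

View pics/c7.png

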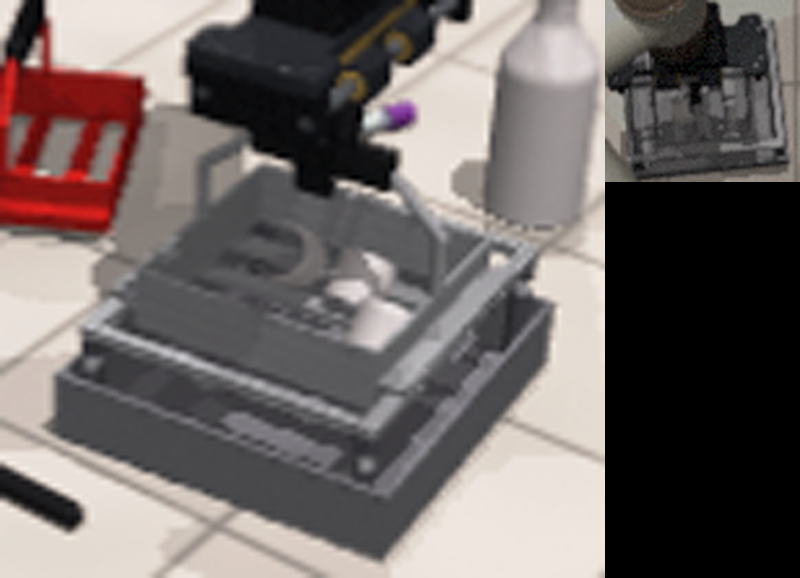

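```bash
python3 -m pendant '[[[0,18,0],[0,0,0]],[[0,18,0],[0,0,0]],[[0,-18,0],[0,0,0]],[[0,-18,0],[0,0,0]],[[0,18,0],[0,0,0]],[[0,18,0],[0,0,0]],[[0,-18,0],[0,0,0]],[[0,-18,0],[0,0,0]],[[0,18,0],[0,0,0]],[[0,18,0],[0,0,0]]]' | head -2; python3 -m pendant '[[[0,-38,0],[0,0,0]],[[0,2,0],[0,0,0]],[[0,-38,0],[0,0,0]],[[0,2,0],[0,0,0]],[[0,-38,0],[0,0,0]],[[0,2,0],[0,0,0]],[[0,-38,0],[0,0,0]],[[0,2,0],[0,0,0]],[[0,-38,0],[0,0,0]],[[0,0,0],[0,0,0]]]';python3 -m pendant '[[[0,-36,0],[0,0,0]],[[0,-36,0],[0,0,0]],[[0,0,0],[0,0,0]],[[0,0,0],[0,0,0]],[[0,-36,0],[0,0,0]],[[0,0,0],[0,0,0]],[[0,-36,0],[0,0,0]],[[0,0,0],[0,0,0]],[[0,-18,0],[0,0,0]],[[0,-18,0],[0,0,0]]]' ; python3 go.py 0.5394 0.1714 0.213 95.15;  python3 - <<'E'
from h import *
d,L=cam("scene");f=np.array(d["frame"])[:,:,::-1]
cv2.imwrite("pics/s8.png",f)
c,K=cam("top");cv2.imwrite("pics/t8.png",np.array(c["frame"])[:,:,::-1])
E
```

```text
time_s: 23.85
tcp_pos: [0.5381, 0.1916, 0.213]
time_s: 24.85
tcp_pos: [0.5378, 0.1828, 0.2129]
ee_rot: [[-0.997, -0.082, -0.005], [-0.082, 0.997, -0.007], [0.006, -0.006, -1.0]]
wrist_force: [0.2, -2.6, 1.7]
gripper_width: 0.155
gripper_force: 30.0
time_s: 25.85
tcp_pos: [0.5395, 0.171, 0.2131]
ee_rot: [[-0.996, -0.09, -0.002], [-0.09, 0.996, -0.003], [0.002, -0.003, -1.0]]
wrist_force: [0.7, -1.1, 1.1]
gripper_width: 0.161
gripper_force: 30.0
t 25.85 p [0.5395 0.171  0.2131] yang 95.17 F [ 0.72 -1.11  1.11] M [-0.286 -0.388  0.05 ] w 0.161 gf 30.0
shift mm [0.1 0.4 0.1] rot [-0.0027 -0.0022  0.0003]
```

```bash
sed -i 's/range(8)/range(int(__import__("sys").argv[1]))/' avg.py; python3 -m pendant '[[[0,0,-0.5],[0,0,0]],[[0,0,-1.2],[0,0,0]],[[0,0,-1.2],[0,0,0]],[[0,0,-1.2],[0,0,0]]]' | head -1; python3 avg.py 20
```

```text
time_s: 26.35
t 27.35 z 0.2141 F [ 0.01 -0.05 -2.84] sd [0.5  0.37 0.81] M [ 0.038 -0.086  0.011]
```

```bash
python3 avg.py 14;python3 - <<'E'
from h import *
d,L=cam("scene");f=np.array(d["frame"])[:,:,::-1]
a=cv2.resize(f[165:235,335:430],None,fx=8.3,fy=8.3,interpolation=cv2.INTER_CUBIC).astype(float)
a=np.clip((a/255)**.6*255,0,255).astype(np.uint8);print(a.shape)
cv2.imwrite("pics/c8.png",a)
E
```

```text
t 28.05 z 0.2142 F [-0.01 -0.06 -3.15] sd [0.16 0.39 0.47] M [-0.009 -0.046 -0.003]
(581, 789, 3)
```

View pics/c8.png

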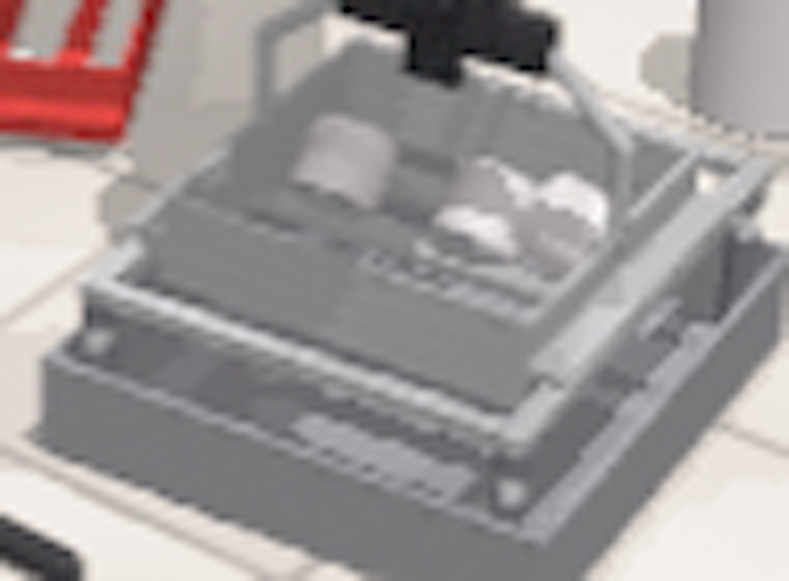

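```bash
python3 -m pendant '[[[0,0,0.4],[0,0,0]],[[0,0,0.8],[0,0,0]],[[0,0,1.2],[0,0,0]],[[0,0,1.2],[0,0,0]]]'; python3 -m pendant '[[[0,12,0],[0,0,0]],[[0,-18,0],[0,0,0]],[[0,18,0],[0,0,0]],[[0,-18,0],[0,0,0]],[[0,18,0],[0,0,0]],[[0,18,0],[0,0,0]],[[0,-18,0],[0,0,0]],[[0,-18,0],[0,0,0]],[[0,18,0],[0,0,0]],[[0,-18,0],[0,0,0]]]' | head -2;  python3 -m pendant '[[[0,36,0],[0,0,0]],[[0,0,0],[0,0,0]],[[0,36,0],[0,0,0]],[[0,36,0],[0,0,0]],[[0,0,0],[0,0,0]],[[0,0,0],[0,0,0]],[[0,36,0],[0,0,0]],[[0,0,0],[0,0,0]],[[0,36,0],[0,0,0]],[[0,0,0],[0,0,0]]]' | head -2; python3 -m pendant '[[[0,14,0],[0,0,0]],[[0,18,0],[0,0,0]],[[0,18,0],[0,0,0]],[[0,18,0],[0,0,0]]]'; python3 -m pendant '[[[0,0,-0.5],[0,0,0]],[[0,0,-1.2],[0,0,0]],[[0,0,-1.2],[0,0,0]],[[0,0,-1.2],[0,0,0]]]' | head -1; python3 avg.py 24
```

```text
time_s: 28.5
tcp_pos: [0.5394, 0.1713, 0.2134]
ee_rot: [[-0.996, -0.09, -0.002], [-0.09, 0.996, -0.003], [0.002, -0.003, -1.0]]
wrist_force: [-0.8, -1.0, -0.7]
gripper_width: 0.156
gripper_force: 30.0
time_s: 29.5
tcp_pos: [0.5422, 0.1604, 0.2138]
time_s: 30.5
tcp_pos: [0.5421, 0.1595, 0.2138]
time_s: 30.9
tcp_pos: [0.5395, 0.1721, 0.2132]
ee_rot: [[-0.996, -0.091, -0.002], [-0.091, 0.996, -0.002], [0.002, -0.002, -1.0]]
wrist_force: [-1.7, 0.9, 1.6]
gripper_width: 0.163
gripper_force: 30.0
time_s: 31.3
t 32.5 z 0.2142 F [-0.13  0.03 -2.7 ] sd [0.69 0.62 0.4 ] M [ 0.069 -0.042 -0.001]
```

```bash
python3 -m pendant '[[[0,0,-1],[0,0,0]],[[0,0,-4],[0,0,0]],[[0,0,-9],[0,0,0]],[[0,0,-16],[0,0,0]],[[0,0,-24],[-0.001,-0.001,0]],[[0,0,-32],[-0.002,-0.002,0]],[[0,0,-40],[-0.002,-0.003,0]],[[0,0,-47],[-0.002,-0.003,0]],[[0,0,-52],[-0.002,-0.003,0]],[[0,0,-54],[-0.002,-0.003,0]]]' | head -2; python3 avg.py 5; python3 go.py 0.5063 -0.2055 0.267 84.25
```

```text
time_s: 33.5
tcp_pos: [0.5396, 0.1717, 0.269]
t 33.75 z 0.2677 F [ 0.02 -0.23 -3.36] sd [0.25 0.43 0.38] M [-0.011 -0.017  0.004]
t 33.75 p [0.5393 0.1715 0.2677] yang 95.16 F [ 0.36  0.4  -3.28] M [-0.009 -0.012 -0.007] w 0.16 gf 30.0
shift mm [  66.8 -372.5    1.2] rot [-0.001  -0.0005  0.1905]
```

```bash
python3 -m pendant '[[[0.4,-2,0],[0,0,0]],[[1.3,-7,0],[0,0,0]],[[2.7,-15,0],[0,0,0]],[[4.7,-26,0],[0,0,0]],[[7.2,-40,0],[0,0,0]],[[10.2,-57,0],[0,0,0]],[[13.6,-76,0],[0,0,0]],[[17.4,-97,0],[0,0,0]],[[21.2,-118,0],[0,0,0]],[[24.9,-139,0],[0,0,0]]]' | head -2; python3 -m pendant '[[[3.8,-21,0],[0,0,0]],[[7.5,-42,0],[0,0,0]],[[11.3,-63,0],[0,0,0]],[[15.1,-84,0],[0,0,0]],[[18.8,-105,0],[0,0,0]],[[22.6,-126,0],[0,0,0]],[[26,-145,0],[0,0,0]],[[29,-162,0],[0,0,0.004]],[[31.7,-177,0],[0,0,0.014]],[[34,-190,0],[0,0,0.03]]]' | head -2; python3 go.py 0.5063 -0.2055 0.267 84.25
```

```text
time_s: 34.75
tcp_pos: [0.5267, 0.0288, 0.2685]
time_s: 35.75
tcp_pos: [0.5098, -0.163, 0.2685]
t 35.75 p [ 0.5098 -0.163   0.2685] yang 93.33 F [ 0.78  0.05 -3.45] M [-0.008 -0.04   0.014] w 0.16 gf 30.0
shift mm [  6.  -42.2   1.5] rot [-0.0007  0.0004  0.1585]
```

```bash
python3 -m pendant '[[[1.6,-11,0],[0,0,0.025]],[[3,-20,0],[0,0,0.05]],[[4.1,-28,0],[0,0,0.075]],[[4.9,-34,0],[0,0,0.1]],[[5.4,-38,0],[0,0,0.12]],[[5.7,-40.5,0],[0,0,0.137]],[[5.8,-41.5,0],[0,0,0.148]],[[5.8,-42,0],[0,0,0.155]],[[5.8,-42,0],[0,0,0.158]],[[5.8,-42,0],[0,0,0.158]]]' | head -2;python3 -m pendant '[[[0,0,0],[0,0,0]],[[0,0,0],[0,0,0]]]' | head -2; python3 go.py 0.5063 -0.2055 0.167 84.25
```

```text
time_s: 36.75
tcp_pos: [0.5072, -0.2035, 0.2685]
time_s: 36.95
tcp_pos: [0.5072, -0.2035, 0.2685]
t 36.95 p [ 0.5072 -0.2035  0.2685] yang 84.41 F [ 1.06  0.03 -2.53] M [ 0.003 -0.025  0.029] w 0.156 gf 30.0
shift mm [  0.8  -2.  101.5] rot [-0.0006  0.0005  0.0027]
```

```bash
python3 -m pendant '[[[0,-0.4,2],[0,0,0.001]],[[0.2,-0.8,6],[0,0,0.0027]],[[0.4,-1.2,13],[0,0,0.0027]],[[0.6,-1.6,22],[0,0,0.0027]],[[0.8,-2,32],[0,0,0.0027]],[[0.8,-2,42],[0,0,0.0027]],[[0.8,-2,52],[0,0,0.0027]],[[0.8,-2,62],[0,0,0.0027]],[[0.8,-2,72],[0,0,0.0027]],[[0.8,-2,81],[0,0,0.0027]]]' | head -1; python3 -m pendant '[[[0,0,8],[0,0,0]],[[0,0,14],[0,0,0]],[[0,0,19],[0,0,0]],[[0,0,22],[0,0,0]],[[0,0,24],[0,0,0]],[[0,0,25],[0,0,0]],[[0,0,26],[0,0,0]],[[0,0,27],[0,0,0]],[[0,0,27],[0,0,0]],[[0,0,27],[0,0,0]]]'; python3 go.py 0.5063 -0.2055 0.1575 84.25
```

```text
time_s: 37.95
time_s: 38.95
tcp_pos: [0.5063, -0.2056, 0.1606]
ee_rot: [[-0.995, 0.1, 0.001], [0.1, 0.995, -0.001], [-0.001, -0.001, -1.0]]
wrist_force: [0.4, 1.1, -3.8]
gripper_width: 0.157
gripper_force: 30.0
t 38.95 p [ 0.5063 -0.2056  0.1606] yang 84.24 F [ 0.37  1.1  -3.77] M [-0.008 -0.065 -0.014] w 0.157 gf 30.0
shift mm [0.  0.1 3.1] rot [-0.0006  0.0007 -0.0001]
```

```bash
cat > ok2.py <<'E'
import sys
from station import r
s=r.sense();f=s["wrist_force"];print("t %.2f z %.4f F %.1f %.1f %.1f"%(s["time_s"],s["tcp_pos"][2],*f));sys.exit(int(f[2]>-1.2))
E
python3 -m pendant '[[[0,0,0.5],[0,0,0]],[[0,0,1],[0,0,0]],[[0,0,1],[0,0,0]]]' >/dev/null && python3 ok2.py && python3 -m pendant '[[[0,0,0.5],[0,0,0]],[[0,0,1],[0,0,0]],[[0,0,1],[0,0,0]]]' >/dev/null && python3 ok2.py && python3 -m pendant '[[[0,0,0.3],[0,0,0]],[[0,0,0.5],[0,0,0]],[[0,0,0.5],[0,0,0]]]' >/dev/null && python3 ok2.py && python3 -m pendant '[[[0,0,0.3],[0,0,0]],[[0,0,0.5],[0,0,0]],[[0,0,0.5],[0,0,0]]]' >/dev/null && python3 ok2.py && python3 -m pendant '[[[0,0,0.3],[0,0,0]],[[0,0,0.5],[0,0,0]],[[0,0,0.5],[0,0,0]]]' >/dev/null && python3 ok2.py && python3 -m pendant '[[[0,0,0.3],[0,0,0]],[[0,0,0.5],[0,0,0]],[[0,0,0.5],[0,0,0]]]' >/dev/null && python3 ok2.py
```

```text
t 39.25 z 0.1594 F -0.2 -0.1 -3.8
t 39.55 z 0.1583 F 0.2 -1.0 -2.5
t 39.85 z 0.1579 F 0.3 0.4 -2.3
t 40.15 z 0.1575 F -0.5 0.0 -2.4
t 40.45 z 0.1573 F -0.2 -0.9 0.4
```

```bash
python3 -m pendant '[[[0,0,0.2],[0,0,0]],[[0,0,0.2],[0,0,0]]]' | grep -E "tcp_pos|wrist"; python3 -m pendant '[[[0,0,0],[0,0,0]],[[0,0,0],[0,0,0]],[[0,0,0],[0,0,0]],[[0,0,0],[0,0,0]],[[0,0,0],[0,0,0]],[[0,0,0],[0,0,0]],[[0,0,0],[0,0,0]]]' 0.7; python3 -m pendant '[[[0,0,-3],[0,0,0]],[[0,0,-9],[0,0,0]],[[0,0,-18],[0,0,0]],[[0,0,-30],[0,0,0]],[[0,0,-45],[0,0,0]],[[0,0,-60],[0,0,0]],[[0,0,-75],[0,0,0]],[[0,0,-90],[0,0,0]],[[0,0,-102],[0,0,0]],[[0,0,-110],[0,0,0]]]'
python3 - <<'E'
from h import *
d,L=cam("scene");f=np.array(d["frame"])[:,:,::-1];cv2.imwrite("pics/s9.png",f)
c,K=cam("top");cv2.imwrite("pics/t9.png",np.array(c["frame"])[:,:,::-1])
a=cv2.imread("pics/scene0.png")
# template check of the sieve shift between predicted poses: rim corners predicted
print(np.round(proj(d,L,[[.506,-.2056,.006],[.5063,-.2056,.042]]),1))
E
```

```text
tcp_pos: [0.5063, -0.2057, 0.1573]
wrist_force: [-1.4, 0.3, 3.7]
time_s: 41.35
tcp_pos: [0.5063, -0.2056, 0.1567]
ee_rot: [[-0.995, 0.1, 0.0], [0.1, 0.995, -0.001], [-0.0, -0.001, -1.0]]
wrist_force: [0.4, -0.9, -0.1]
gripper_width: 0.672
gripper_force: 0.0
time_s: 42.35
tcp_pos: [0.5065, -0.2056, 0.2686]
ee_rot: [[-0.995, 0.1, 0.003], [0.1, 0.995, -0.001], [-0.003, -0.001, -1.0]]
wrist_force: [0.2, 0.2, -0.1]
gripper_width: 0.703
gripper_force: 0.0
[[294.2 271.6]
 [293.4 261.3]]
```

Run:
```python
from h import *
d,L=cam("scene");g=np.array(d["frame"]).max(2).astype(np.float32)
a=np.radians(-5.75);R=np.array([[np.cos(a),-np.sin(a)],[np.sin(a),np.cos(a)]])
def prof(pts,z):
    P=np.c_[np.array(pts)@R.T+[.506,-.2056],np.full(len(pts),z)];q=proj(d,L,P).astype(np.float32)
    return cv2.remap(g,q[:,:1],q[:,1:],cv2.INTER_LINEAR).ravel().astype(int)
t=np.arange(-.112,-.05,.002)
print("y",(t*1000).astype(int).tolist())
for x in (-.05,0,.05): print("wall-y x",x,prof([[x,y] for y in t],.006).tolist())
t=np.arange(.130,.07,-.002);print("x",(t*1000).astype(int).tolist())
for y in (-.05,0,.05): print("flange+x y",y,prof([[x,y] for x in t],.006).tolist(), "z21",prof([[x,y] for x in t],.021).tolist())
```

```text
y [-112, -110, -108, -106, -104, -102, -99, -97, -95, -93, -91, -89, -87, -85, -83, -81, -79, -77, -75, -73, -71, -69, -67, -65, -63, -61, -59, -57, -55, -53, -51]
wall-y x -0.05 [214, 230, 234, 232, 218, 158, 76, 37, 38, 39, 39, 38, 37, 36, 37, 37, 38, 36, 31, 27, 29, 44, 67, 79, 85, 87, 87, 87, 87, 88, 90]
wall-y x 0 [189, 183, 201, 219, 207, 139, 58, 38, 39, 39, 39, 39, 39, 39, 38, 38, 38, 38, 35, 32, 38, 55, 74, 84, 86, 87, 87, 87, 87, 87, 89]
wall-y x 0.05 [213, 205, 178, 155, 138, 69, 32, 33, 34, 33, 33, 34, 34, 34, 34, 33, 33, 33, 34, 33, 38, 54, 73, 86, 86, 85, 85, 85, 86, 89, 94]
x [130, 128, 126, 124, 122, 120, 118, 115, 113, 111, 109, 107, 105, 103, 101, 99, 97, 95, 93, 91, 89, 87, 85, 83, 81, 79, 77, 75, 73, 71]
flange+x y -0.05 [219, 218, 214, 190, 112, 44, 32, 33, 33, 33, 33, 33, 34, 34, 33, 32, 32, 32, 32, 32, 31, 30, 29, 27, 22, 17, 41, 74, 111, 144] z21 [52, 35, 33, 34, 34, 33, 33, 33, 33, 33, 32, 32, 31, 31, 31, 31, 30, 27, 24, 20, 28, 60, 100, 134, 155, 160, 159, 158, 156, 148]
flange+x y 0 [214, 214, 208, 180, 122, 58, 32, 33, 34, 34, 34, 34, 34, 32, 31, 32, 30, 29, 30, 31, 31, 30, 30, 29, 26, 28, 44, 80, 113, 135] z21 [60, 36, 34, 34, 34, 34, 34, 33, 32, 31, 30, 30, 30, 30, 30, 30, 29, 26, 23, 23, 36, 67, 101, 129, 140, 146, 146, 145, 144, 140]
flange+x y 0.05 [193, 193, 184, 162, 115, 58, 30, 31, 31, 30, 30, 30, 30, 30, 30, 31, 31, 29, 29, 29, 29, 29, 29, 28, 24, 25, 36, 80, 116, 135] z21 [58, 35, 30, 30, 30, 30, 30, 30, 29, 30, 30, 29, 29, 29, 29, 29, 30, 30, 27, 23, 29, 63, 103, 130, 140, 144, 145, 145, 144, 136]
```

```bash
python3 -c "
from station import r
print(r.finish_job())"
```

```text
the job is handed in; nothing more can be done
None
```

I set the sieve back on the mat, centred to within about 3 mm and square, and handed the job in at about 42 s. All four nuts appear to be in the pan: the sieve's weight dropped by about what they weigh and none was visible on the bars, but I saw only one in the pan; the three caps were in the sieve when last viewed, before the last shake and carry back. Between two bouts of shaking I raised the sieve under 1 mm to weigh it, then rested it and shook again before the real lift.

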